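Set a plate against the fence and on the scribed line, then weigh it down

TASK

On the marking-out board, push the flat aluminium plate sideways until its long side lies snugly against the fence's steel facing strip, feeling it come home and keeping it gently pressed there for a second (a few newtons, never ramming it), then slide it along the fence until its leading edge meets the scribed line (nothing stops it there; do not run well past the line). Then lift the larger of the two knobbed steel weights onto the middle of the plate to hold it there, setting it down softly. Do not lift the plate, and leave the other things on the bench where they are.

Things in the scene. Friction and masses are not known exactly. Their poses are not given: they have to be found in the camera images.
- board: Fixed white-faced board, 300 mm (x) by 560 mm (y), 10 mm thick; the plate, the weights, a bolt and a washer start on it. Origin: centre of its underside; z up. The fence stands on it along y; the front of its fixed bar lies at x = +120 mm. A push of 6 to 10 N beyond the force that slides the plate, kept for a second, shows that it is home (friction takes part of it); over 15 N on the fence is ramming.
- fence: Steel fence: a fixed dark bar 25 mm wide, 540 mm long, 12 mm tall, with a bright facing strip as long and as tall, 8 mm thick, screwed before it. Origin: middle of the bar's own front, at board level; x away from the robot, y along it to the robot's left, z up. The strip's front, which the plate meets, stands 10 to 30 mm before it (x = -10 to -30 mm), differently each run and not measured: find it by feel. It does not give.
- scribe_line: Thin black scribed line across the board, 1.5 mm wide, 235 mm long, square to the fence; no physical stop. Origin: on the middle of its width, produced to the fixed bar's front (the line itself begins 30 mm before it), at board level. Its axes are the fence's: the line runs along -x from there; y is the direction in which the plate has to travel. The line's place along the fence differs from run to run.
- plate: Loose flat aluminium plate, 110 mm (x) by 130 mm (y) by 12 mm thick, with four dark holes near its corners, lying on the board, 90 to 200 mm short of the line and a little away from the fence, askew by up to 0.2 rad. About 0.4 to 0.6 kg, too wide to grip; slides when pushed with 1 to 8 N. Origin: centre of its underside; its +x side (130 mm long) is to meet the fence, its +y side (110 mm long) is the leading edge, which is to meet the line.
- plate_lead_edge (a point): Middle of the plate's leading edge, at its underside (plate x = 0, y = +65 mm).
- plate_corner_a (a point): The plate's leading corner on the fence side, at its underside (plate x = +55, y = +65 mm).
- plate_corner_b (a point): The plate's trailing corner on the fence side, at its underside (plate x = +55, y = -65 mm).
- weight: The larger knobbed weight: steel disc 60 mm in diameter and 30 mm thick with a plain round knob on top, 24 mm in diameter, from 30 to 66 mm above its underside. About 0.7 kg. Stands on the board beyond the line. Origin: centre of its underside, z up.
- small_weight: The smaller knobbed weight, to be left alone: disc 38 mm in diameter and 20 mm thick, with the same knob, 56 mm tall in all. Stands on the board beyond the line, about 90 mm from the larger one (which of the two is nearer to the fence varies). Origin: centre of its underside.
- bolt: Bystander: hex bolt, about 70 mm long, lying on the board near its robot-side edge. Origin: middle of its underside.
- washer: Bystander: large flat washer, 38 mm in diameter, 5 mm thick, on the board near its robot-side edge. Origin: centre of its underside.
- bin: Bystander: small open orange bin, 85 x 100 x 50 mm, right of the board.
- wrench: Bystander: wrench, 180 mm long, right of the board.
- driver: Bystander: screwdriver, 200 mm long, beyond the board.
- oil: Bystander: white bottle, 50 mm in diameter, 130 mm tall, beyond the board.
- collar: Bystander: steel disc, 48 mm in diameter, 30 mm tall, without a knob, beyond the board.
Not all that is in view belongs to the job. Several things have the shape of the plate; the one meant has the colours described above. What is shaped like the weight but blue is not meant.

How it is judged:
By the outcome, as a careful person would: the job done as asked, in the order asked, and still so for the second after the job is handed in, with the robot touching nothing.
It also fails if it takes over 72 s, if anything falls off the work surface, if the arm or the gripper's body presses on something with over 40 N, if the wrist force passes 120 N, or if a joint passes its speed limit or range.

ROBOT

A 6-joint arm with a two-finger parallel gripper is mounted at the origin on the work surface. World frame = base frame: x ahead of the robot, y to its left, z up, the work surface at z = 0. Lengths are in m, angles in degrees, forces in N, time in s.
With the tool pointing down it reaches from about 0.25 to 0.85 m from the base axis. Payload 12.5 kg.
Tool frame: the origin (TCP) lies midway between the tips of the shut fingers; the grasp point (between the pads) lies robot.tcp_to_grasp behind it (robot.tcp_to_grasp is the distance from the TCP to the grasp point, in m); z points along the fingers, y is the line along which they close (so a half turn about z gives the same grasp; the last joint's range is limited). The gripper opens to 93 mm and grips with 3 to 60 N. Pads are 15 mm wide; open, the fingers measure 128 mm over their backs; the gripper's body (75 mm by 188 mm) begins 65 mm behind the grasp point.
Start: joints at [-76.753, 20.094, 94.641, -0, 65.266, -4.847], TCP at [0.171, -0.523, 0.219] pointing down, gripper open.
Joint ranges: [-157.81, 157.81], [-45, 120.19], [0.68, 151.7], [-89.99, 269.99], [4.06, 180], [-164.3, 164.3]. Speed limits (degrees/s): [127.2, 127.2, 159.86, 180, 180, 180].

INTERFACE

Orientations are given as a 3x3 rotation matrix whose columns are the frame's x, y, z axes.
In Python, from bench import robot, eyes gives the robot as it stands.
- The arm moves only by the tool play_rows, never from a script. Its argument "moves" is a list of rows, each a list of 6 numbers: the shift along the tool's x, y, z in cm, then the turn, a rotation vector about the tool's x, y, z in rad. A call has 1 to 8 rows; each row is the pose to reach, as a shift and turn from the pose commanded when the call began, along the tool's axes at that moment; what a row does not reach only later rows make up. A row lasts 1/8 s, in which the tool goes at most 62.5 mm and 10.7 degrees, less where a joint would pass 70% of its speed; a pose out of reach is approached as far as the arm can. A call with a gripper value outside its range is refused whole. "grip" is the gripper's target within -1 to 1 (shut at 1, half-way at 0, fully open at -1), set as the call begins (left out, the last holds). The fingers move at their own pace and stop on an object; the grip force is fixed at half the most. Time passes only in rows, so rows that repeat a pose let the fingers close. It gives the time, the measured TCP pose, the force, the opening and the grip force at its end, in the units of the state.
- robot.observe(): the state, without advancing time (a new reading comes with each control period).
- eyes.snapshot(name): name is "scene" or "top" or "wrist"; returns a dict with "image" (400x640x3 uint8, red, green, blue), "range_z" (400x640 float32, m along the optical axis (not along the pixel's ray), 0 where there is no reading), "intrinsics" (3x3 intrinsics, pixels), "eye" and "rotation" of the camera in the world. Camera axes: x right, y down, z forward; pixel columns grow to the right and rows downward; lengths in m; the calibration is good to about 2 mm. A picture is of the moment at which its call begins.
- robot.close_job(): hands the job in; it is judged then, once.
The state is a dict: "time_s": time; "joint_pos": joint angles; "qvel": joint speeds; "joint_torque": joint torques, N m; "tool_pos": TCP position; "eef_rot": TCP orientation; "contact_force": force on the tool from outside, world axes, zero at the start; "moment": the same for the moment, N m; "gripper_width": finger opening in m; "grip_force": force on a finger pad.
Only numpy, scipy, OpenCV 4.12 (cv2) and the standard library are available. Lean on these libraries where they do the work, as an engineer would, in place of code of your own. Each camera call takes 0.05 s, during which the arm holds its last target. There are 200 camera calls.

## Working session

There is one attempt and no reset: what is moved stays moved. The work goes in short steps, Python scripts to look and compute and a tool call to move; the robot and the scene stay as the last step left them, time stands still between calls to the robot, and variables do not carry over. Pictures are saved under pics/ and viewed, at most 13 in all, crops included, and the job is handed in when it is done.

Besides the shell and the picture viewer there is one more tool, called as name(argument=value, ...) on one line, values as JSON. play_rows: Moves the arm, as the interface text tells. Its arguments: {"type":"object","properties":{"moves":{"type":"array"},"grip":{"type":"number"}},"required":["moves"]}

```bash
ls; mkdir -p pics; python3 - <<'E'
from bench import robot, eyes
import cv2, numpy as np
s=robot.observe(); print(s); print(robot.tcp_to_grasp)
for n in("top","scene"):
    d=eyes.snapshot(n); cv2.imwrite(f"pics/{n}0.png",d["image"][:,:,::-1]); np.savez(f"{n}0.npz",**d)
    print(n,d["intrinsics"],d["eye"],d["rotation"])
E
```

```text
pics
{'time_s': 0.0, 'joint_pos': array([-7.67538259e+01,  2.01250064e+01,  9.46758378e+01, -4.78431133e-04,
        6.52670826e+01, -4.84613656e+00]), 'qvel': array([-0.04789443,  0.04958095, -0.12642877,  0.02513468,  0.02477142,
        0.00171217]), 'joint_torque': array([ 8.09072426e-04, -4.97323430e+01, -2.85255200e+01,  6.99178479e-02,
        2.55944242e-02, -1.10908350e-04]), 'tool_pos': array([ 0.17075506, -0.52246031,  0.21810242]), 'eef_rot': array([[ 9.50556344e-01,  3.10552023e-01, -2.79033001e-04],
       [ 3.10552135e-01, -9.50555650e-01,  1.15226629e-03],
       [ 9.26022305e-05, -1.18194832e-03, -9.99999297e-01]]), 'contact_force': array([-0.76878878, -0.29237676,  0.71012041]), 'moment': array([0.00727373, 0.01036841, 0.03797661]), 'grip_force': 0.0, 'gripper_width': 0.0929522781678664}
0.0188
top [[499.02906988   0.         319.32466121]
 [  0.         499.02906988 196.10320554]
 [  0.           0.           1.        ]] [ 0.31937862 -0.12401339  1.83280293] [[-0.0155618  -0.99417212  0.10667538]
 [-0.99987381  0.01513224 -0.00483505]
 [ 0.00319263 -0.10673716 -0.99428215]]
scene [[392.30481942   0.         316.9292203 ]
 [  0.         392.30481942 198.19971605]
 [  0.           0.           1.        ]] [1.17221176 0.61934482 0.68940897] [[-0.74621763  0.34924498 -0.5667338 ]
 [ 0.6654294   0.41568936 -0.62000489]
 [ 0.01905162 -0.83977991 -0.54259261]]
```

View pics/top0.png

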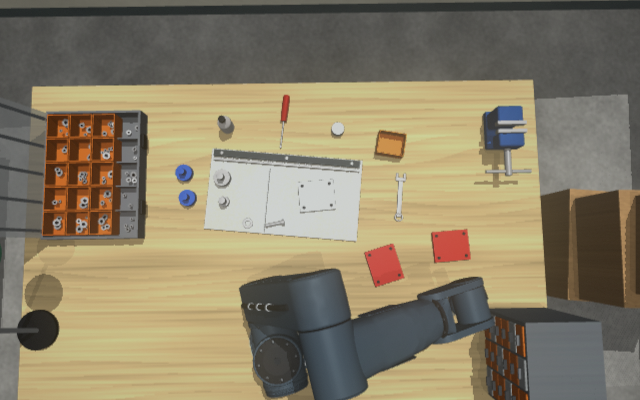

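The top view shows the board at about (205–362, 150–240). The aluminium plate is at (317,195), the scribed line near column 268, and the steel weights at (222,177) and (224,202). The candidates:
- **Plate:** bright plate at (317,195), red plates at (384,265) and (451,246). The bright one has the described colours and lies on the board.
- **Weight:** steel at (222,177) and (224,202), blue at (183,173) and (187,198). The steel one at (222,177) looks larger.

I'll check both in an enlarged crop.

```bash
cat > h.py <<'E'
import numpy as np, cv2
def ray(d,uv,z):
    uv=np.atleast_2d(uv).astype(float)
    r=np.c_[uv,np.ones(len(uv))]@np.linalg.inv(d["intrinsics"]).T@d["rotation"].T
    return d["eye"]+r*((z-d["eye"][2])/r[:,2])[:,None]
def proj(d,P):
    c=(np.atleast_2d(P)-d["eye"])@d["rotation"]@d["intrinsics"].T
    return c[:,:2]/c[:,2:]
E
python3 - <<'E'
from h import *
d=np.load("top0.npz"); im=d["image"][:,:,::-1]
cv2.imwrite("pics/top0c.png",cv2.resize(im[140:250,195:370],None,fx=4.5,fy=4.5,interpolation=cv2.INTER_CUBIC))
E
```

```text
(no output)
```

View pics/top0c.png

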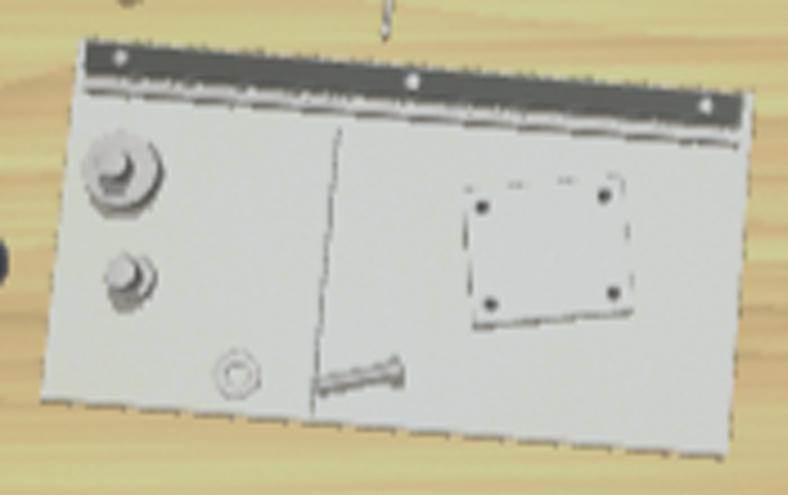

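View pics/scene0.png

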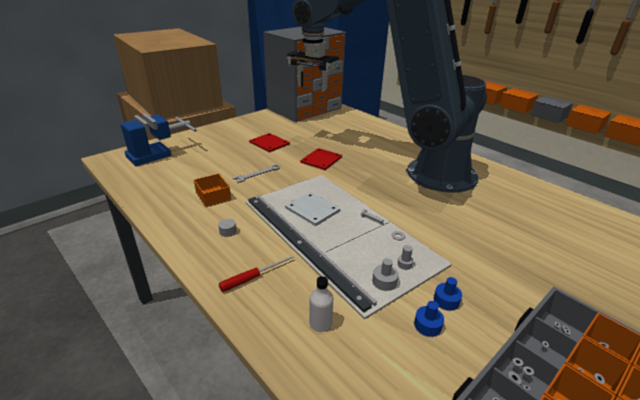

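The crop confirms the picks. The larger steel weight has its knob at crop (112,165), and the small one is at (127,272). The plate's holes are at crop (482,207), (604,195), (613,293) and (490,304). The line runs from (339,130) to (313,410), and the bolt is at (360,377), well below the plate's path. Next I'll estimate the frames.

```bash
python3 - <<'E'
from h import *
d=np.load("top0.npz")
c=lambda *p:(np.array(p)-2.25+.0)/4.5+np.array([195,140])+.0
np.set_printoptions(precision=4,suppress=True)
B=ray(d,c((80,40),(752,92),(722,457),(42,400)),.01); print("board",B)
H=ray(d,c((482,207),(604,195),(613,293),(490,304)),.022);print("holes",H,H.mean(0))
L=ray(d,c((339,130),(313,410)),.01);print("line",L)
print("strip front top", ray(d,c((85,90),(738,146)),.022), "bar front", ray(d,c((85,77),(742,124)),.022))
W=ray(d,c((112,162),(123,268)),.07);print("knobs",W)
for v in (B[0]-B[1],B[3]-B[2],L[0]-L[1],B[0]-B[3],H[0]-H[1],H[3]-H[2]): print(np.degrees(np.arctan2(v[1],v[0])),np.linalg.norm(v))
w=None
E
```

```text
board [[ 0.699   0.2614  0.01  ]
 [ 0.6472 -0.2916  0.01  ]
 [ 0.3485 -0.2599  0.01  ]
 [ 0.403   0.29    0.01  ]]
holes [[ 0.5536 -0.0686  0.022 ]
 [ 0.562  -0.168   0.022 ]
 [ 0.4819 -0.1739  0.022 ]
 [ 0.4744 -0.0742  0.022 ]] [ 0.518  -0.1212  0.022 ]
line [[0.6207 0.0483 0.01  ]
 [0.3915 0.0705 0.01  ]]
strip front top [[ 0.6549  0.2544  0.022 ]
 [ 0.6006 -0.2779  0.022 ]] bar front [[ 0.6657  0.2545  0.022 ]
 [ 0.6187 -0.2816  0.022 ]]
knobs [[0.5878 0.2226 0.07  ]
 [0.5032 0.2135 0.07  ]]
84.65450940759078 0.5553492345914229
84.33652589524507 0.5525947172352629
-5.531704308359775 0.23025746200790392
-5.517888791312366 0.29735625471536486
94.79689047069863 0.09967455591484438
94.25345807330882 0.09994114437253458
```

```bash
cat >> h.py <<'E'
from scipy.spatial.transform import Rotation as Ro
np.set_printoptions(precision=4,suppress=True)
def row(s,pos,yaw):   # yaw of tool x in degrees, tool down
    R0=s["eef_rot"]; c,q=np.cos(np.radians(yaw)),np.sin(np.radians(yaw))
    R=np.array([[c,q,0],[q,-c,0],[0,0,-1.]])
    return np.r_[(R0.T@(np.array(pos)-s["tool_pos"]))*100, Ro.from_matrix(R0.T@R).as_rotvec()]
E
python3 - <<'E'
from h import *
from bench import robot
s=robot.observe(); print(row(s,(.43,-.13,.19),-5.5))
E
```

```text
[ 36.8316 -29.2558   2.8497  -0.001    0.0001   0.4118]
```

play_rows(moves=[[4.6,-3.7,0.4,0,0,0.05],[9.2,-7.3,0.7,0,0,0.1],[13.8,-11,1.1,0,0,0.15],[18.4,-14.6,1.4,0,0,0.2],[23,-18.3,1.8,0,0,0.26],[27.6,-22,2.1,0,0,0.31],[32.2,-25.6,2.5,0,0,0.36],[36.8,-29.3,2.8,-0.001,0,0.412]], grip=1)

```text
time_s: 1.1
tool_pos: [0.4304, -0.1282, 0.1905]
eef_rot: [[0.995, -0.098, 0.0], [-0.098, -0.995, -0.001], [0.0, 0.001, -1.0]]
contact_force: [0.5, -1.1, -0.5]
gripper_width: 0.0178
grip_force: 0.0
```

play_rows(moves=[[0,0,0,0,0,0],[0,0,0,0,0,0],[0,0,0,0,0,0]])

```text
time_s: 1.48
tool_pos: [0.4291, -0.131, 0.1906]
eef_rot: [[0.995, -0.097, -0.0], [-0.097, -0.995, -0.001], [0.0, 0.001, -1.0]]
contact_force: [0.6, 0.7, 0.4]
gripper_width: 0.0006
grip_force: 0.0
```

```bash
python3 - <<'E'
from h import *
from bench import robot,eyes
s=robot.observe(); print(s["time_s"],s["tool_pos"],s["eef_rot"],s["contact_force"],s["gripper_width"])
d=eyes.snapshot("wrist"); np.savez("w1.npz",**d); cv2.imwrite("pics/w1.png",d["image"][:,:,::-1]); print(d["eye"],d["rotation"])
d=eyes.snapshot("top"); np.savez("top1.npz",**d)
E
```

```text
1.475 [ 0.4291 -0.131   0.1906] [[ 0.9952 -0.0975 -0.0001]
 [-0.0975 -0.9952 -0.001 ]
 [ 0.      0.001  -1.    ]] [0.589  0.7138 0.4378] 0.0006322950116134995
[ 0.4975 -0.138   0.3568] [[-0.0985 -0.9625 -0.2527]
 [-0.9951  0.0956  0.0236]
 [ 0.0015  0.2538 -0.9672]]
```

View pics/w1.png

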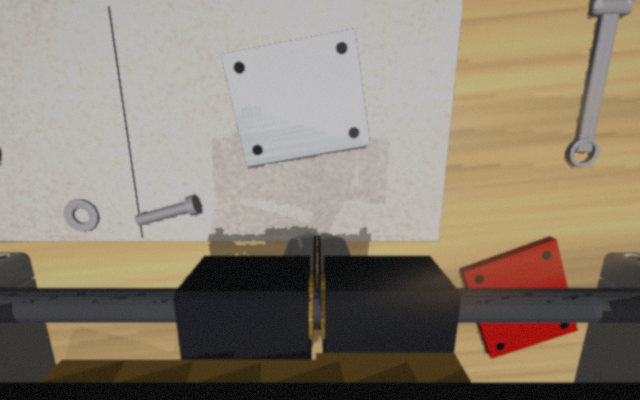

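The wrist view shows the plate with top corners at (222,53), (354,29), (369,145) and (248,166), and the line from (109,8) to (142,236). The fence is out of view.

```bash
python3 - <<'E'
from h import *
d=np.load("w1.npz")
hs=[(239,67),(342,47),(354,132),(257,149)]
g=cv2.cvtColor(d["image"],cv2.COLOR_RGB2GRAY)
hp=[]
for u,v in hs:
    p=g[v-9:v+10,u-9:u+10]; m=(p<90); y,x=np.nonzero(m); hp.append((u-9+x.mean(),v-9+y.mean()))
H=ray(d,hp,.022); print(hp,H,H.mean(0))
C=ray(d,[(222,53),(354,29),(369,145),(248,166)],.022);print("corn",C,C.mean(0))
L=ray(d,[(109,8),(142,236)],.01);print(L)
for v in(H[0]-H[1],H[3]-H[2],C[0]-C[1],C[3]-C[2],L[0]-L[1]):print(np.degrees(np.arctan2(v[1],v[0])),np.linalg.norm(v))
E
```

```text
[(np.float64(238.73076923076923), np.float64(67.2051282051282)), (np.float64(341.1333333333333), np.float64(47.56)), (np.float64(353.45762711864404), np.float64(132.20338983050848)), (np.float64(257.04918032786884), np.float64(149.55737704918033))] [[ 0.5508 -0.0683  0.022 ]
 [ 0.5585 -0.168   0.022 ]
 [ 0.4787 -0.1741  0.022 ]
 [ 0.471  -0.0744  0.022 ]] [ 0.5148 -0.1212  0.022 ]
corn [[ 0.5649 -0.0544  0.022 ]
 [ 0.5733 -0.1813  0.022 ]
 [ 0.4643 -0.1891  0.022 ]
 [ 0.4552 -0.0626  0.022 ]] [ 0.5144 -0.1218  0.022 ]
[[0.6172 0.0493 0.01  ]
 [0.3862 0.0724 0.01  ]]
94.3944155306927 0.09997876751614956
94.38471300276389 0.09999874088564202
93.77353010180019 0.1271267232125701
94.14127603164386 0.1267921978585372
-5.707112950144438 0.23209746349215096
```

play_rows(moves=[[0,-0.9,4,0,0,0],[0,-0.9,8,0,0,0],[0,-0.9,12,0,0,0],[0,-0.9,15,0,0,0],[0,-0.9,16.5,0,0,0],[0,-0.9,17.2,0,0,0],[0,-0.9,17.5,0,0,0],[0,-0.9,17.5,0,0,0]])

```text
time_s: 2.58
tool_pos: [0.4309, -0.1214, 0.0162]
eef_rot: [[0.995, -0.096, 0.001], [-0.096, -0.995, -0.001], [0.001, 0.001, -1.0]]
contact_force: [-0.3, -0.2, -0.5]
gripper_width: 0.0001
grip_force: 0.0
```

play_rows(moves=[[0.3,0,0,0,0,0],[0.6,0,0,0,0,0],[0.9,0,0,0,0,0],[1.1,0,0,0,0,0],[1.3,0,0,0,0,0],[1.5,0,0,0,0,0],[1.7,0,0,0,0,0],[1.9,0,0,0,0,0]])

```text
time_s: 3.58
tool_pos: [0.4496, -0.123, 0.0156]
eef_rot: [[0.995, -0.096, 0.0], [-0.096, -0.995, -0.001], [0.0, 0.001, -1.0]]
contact_force: [-0.8, 0.3, 0.3]
gripper_width: 0.0006
grip_force: 0.0
```

play_rows(moves=[[0.2,0,0,0,0,0],[0.4,0,0,0,0,0],[0.6,0,0,0,0,0],[0.8,0,0,0,0,0],[1.0,0,0,0,0,0],[1.2,0,0,0,0,0],[1.4,0,0,0,0,0],[1.6,0,0,0,0,0]])

```text
time_s: 4.58
tool_pos: [0.4655, -0.1246, 0.0156]
eef_rot: [[0.995, -0.096, 0.0], [-0.096, -0.995, -0.001], [0.0, 0.001, -1.0]]
contact_force: [-2.4, 0.8, -1.1]
gripper_width: 0.0003
grip_force: 1.1
```

play_rows(moves=[[0.2,0,0,0,0,0],[0.4,0,0,0,0,0],[0.6,0,0,0,0,0],[0.8,0,0,0,0,0],[1.0,0,0,0,0,0],[1.2,0,0,0,0,0],[1.3,0,0,0,0,0],[1.4,0,0,0,0,0]])

```text
time_s: 5.58
tool_pos: [0.4793, -0.1259, 0.0156]
eef_rot: [[0.995, -0.096, -0.0], [-0.096, -0.995, -0.001], [0.0, 0.001, -1.0]]
contact_force: [-2.4, 0.2, -0.3]
gripper_width: 0.0008
grip_force: 1.1
```

```bash
python3 - <<'E'
from h import *
from bench import robot,eyes
d=eyes.snapshot("top"); im=d["image"][:,:,::-1]
cv2.imwrite("pics/t2.png",cv2.resize(im[140:250,195:370],None,fx=4.5,fy=4.5,interpolation=cv2.INTER_CUBIC))
E
```

```text
(no output)
```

View pics/t2.png

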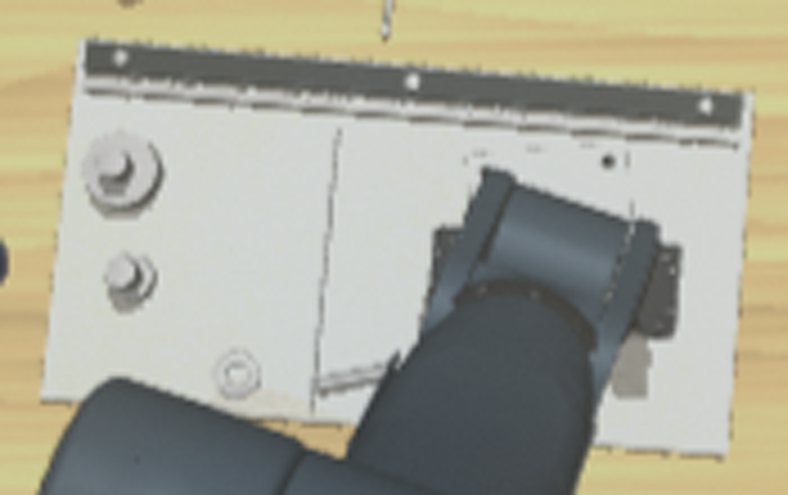

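The plate's fence edge runs (470,162) to (620,145), and corner b is about 7 mm short of the strip. I'll go on slowly.

play_rows(moves=[[0.1,0,0,0,0,0],[0.2,0,0,0,0,0],[0.3,0,0,0,0,0],[0.4,0,0,0,0,0],[0.5,0,0,0,0,0],[0.6,0,0,0,0,0],[0.7,0,0,0,0,0],[0.8,0,0,0,0,0]])

```text
time_s: 6.62
tool_pos: [0.4872, -0.1267, 0.0156]
eef_rot: [[0.995, -0.096, -0.0], [-0.096, -0.995, -0.001], [0.0, 0.001, -1.0]]
contact_force: [-3.8, 0.9, -1.3]
gripper_width: 0.0004
grip_force: 1.7
```

play_rows(moves=[[0.1,0,0,0,0,0],[0.2,0,0,0,0,0],[0.3,0,0,0,0,0],[0.4,0,0,0,0,0],[0.5,0,0,0,0,0]])

```text
time_s: 7.25
tool_pos: [0.4887, -0.1261, 0.0152]
eef_rot: [[0.995, -0.095, -0.008], [-0.095, -0.995, 0.001], [-0.008, -0.001, -1.0]]
contact_force: [-21.1, 2.3, 16.2]
gripper_width: -0.0002
grip_force: 11.6
```

play_rows(moves=[[-0.35,0,0,0,0,0]])

```text
time_s: 7.38
tool_pos: [0.4877, -0.1264, 0.0155]
eef_rot: [[0.995, -0.096, -0.002], [-0.096, -0.995, -0.0], [-0.002, 0.0, -1.0]]
contact_force: [-0.2, 1.4, -0.3]
gripper_width: 0.0007
grip_force: 0.7
```

```bash
python3 - <<'E'
from h import *
from bench import robot,eyes
s=robot.observe(); print(s["tool_pos"],s["contact_force"])
d=eyes.snapshot("wrist"); np.savez("w2.npz",**d); a=d["image"][:,:,::-1]
t=eyes.snapshot("top")["image"][:,:,::-1]
a=a; b=cv2.resize(t[145:190,280:370],(640,320),interpolation=cv2.INTER_CUBIC)
cv2.imwrite("pics/t3.png",cv2.resize(np.vstack([a[:260],b]),None,fx=1,fy=1))
E
```

```text
[ 0.4877 -0.1264  0.0155] [-0.1713  1.419  -0.2644]
```

View pics/t3.png

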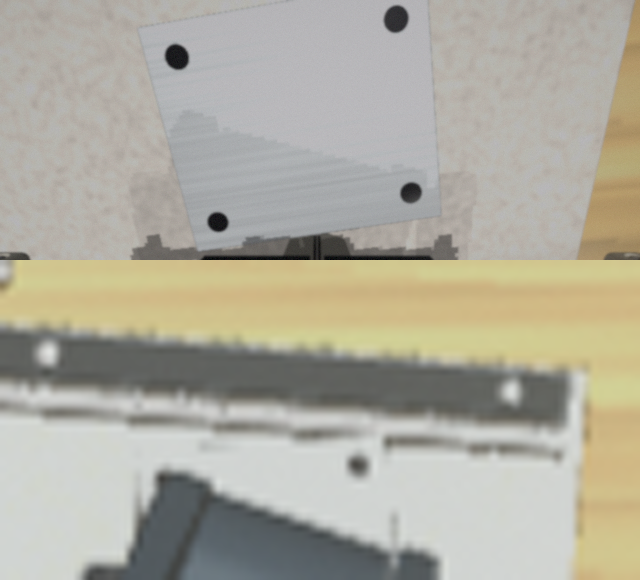

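The plate is still about 10° askew. Corner b seems to be touching the strip, at lower-crop (390,440). I'll quantify that.

```bash
cat >> h.py <<'E'
def holes(d,zp=.022):
    "plate pose from its four dark holes; returns centre, y-axis yaw deg"
    g=cv2.cvtColor(d["image"],cv2.COLOR_RGB2GRAY); out=[]
    n,l,st,c=cv2.connectedComponentsWithStats((g<75).astype(np.uint8))
    for i in range(1,n):
        x,y,w,h,a=st[i]
        if 60<a<1200 and .6<w/h<1.6 and a>.65*w*h: out.append((tuple(c[i]),a,ray(d,c[i],zp)[0]))
    return out
E
python3 - <<'E'
from h import *
for f in("w1.npz","w2.npz"):
    d=np.load(f); o=holes(d)
    for x in o: print(x)
print(proj(d,[[.4877,-.1264,.0155]]))
E
```

```text
((np.float64(341.3134328358209), np.float64(47.59701492537314)), np.int32(67), array([ 0.5584, -0.1681,  0.022 ]))
((np.float64(238.82608695652175), np.float64(67.18840579710145)), np.int32(69), array([ 0.5508, -0.0684,  0.022 ]))
((np.float64(478.95081967213116), np.float64(278.75409836065575)), np.int32(61), array([ 0.301 , -0.3054,  0.022 ]))
((np.float64(395.7270693512304), np.float64(18.583892617449663)), np.int32(447), array([ 0.5946, -0.1726,  0.022 ]))
((np.float64(176.5), np.float64(56.5)), np.int32(426), array([ 0.5887, -0.0726,  0.022 ]))
((np.float64(410.4931506849315), np.float64(192.08561643835617)), np.int32(292), array([ 0.5148, -0.1773,  0.022 ]))
((np.float64(217.45104895104896), np.float64(221.6818181818182)), np.int32(286), array([ 0.5087, -0.0773,  0.022 ]))
[[315.705  245.8096]]
```

Corner b rests on the strip, and finger friction locks the rotation because my push point wants to move along +y as the plate turns. I'll push nearer the leading end and follow the arc.

play_rows(moves=[[-1.0,0,0,0,0,0],[-1.0,-1.5,0,0,0,0],[-1.0,-3.0,0,0,0,0],[-0.8,-3.0,0,0,0,0],[-0.6,-3.0,0,0,0,0],[-0.5,-3.0,0,0,0,0]])

```text
time_s: 8.22
tool_pos: [0.4862, -0.0964, 0.0154]
eef_rot: [[0.995, -0.096, -0.001], [-0.096, -0.995, -0.0], [-0.001, 0.001, -1.0]]
contact_force: [-4.9, 1.6, 3.4]
gripper_width: 0.0003
grip_force: 2.5
```

play_rows(moves=[[0.1,-0.1,0,0,0,0],[0.2,-0.2,0,0,0,0],[0.3,-0.3,0,0,0,0],[0.4,-0.4,0,0,0,0]])

```text
time_s: 8.72
tool_pos: [0.4914, -0.093, 0.0156]
eef_rot: [[0.995, -0.096, 0.001], [-0.096, -0.995, -0.001], [0.001, 0.001, -1.0]]
contact_force: [-2.1, -0.4, -0.7]
gripper_width: 0.0006
grip_force: 0.8
```

play_rows(moves=[[0.1,-0.1,0,0,0,0],[0.2,-0.2,0,0,0,0],[0.3,-0.3,0,0,0,0],[0.4,-0.4,0,0,0,0]])

```text
time_s: 9.22
tool_pos: [0.4955, -0.0892, 0.0156]
eef_rot: [[0.995, -0.096, 0.0], [-0.096, -0.995, -0.001], [0.0, 0.001, -1.0]]
contact_force: [-0.9, -1.0, -0.0]
gripper_width: 0.0001
grip_force: 0.6
```

```bash
python3 - <<'E'
from h import *
from bench import robot,eyes
d=eyes.snapshot("wrist"); 
for x in holes(d): print(x)
E
```

```text
((np.float64(487.2721238938053), np.float64(29.345132743362832)), np.int32(452), array([ 0.5942, -0.1763,  0.022 ]))
((np.float64(264.4754098360656), np.float64(40.00702576112412)), np.int32(427), array([ 0.5995, -0.0763,  0.022 ]))
((np.float64(473.3519313304721), np.float64(203.862660944206)), np.int32(233), array([ 0.5131, -0.1721,  0.022 ]))
((np.float64(277.68055555555554), np.float64(210.25347222222223)), np.int32(288), array([ 0.5195, -0.072 ,  0.022 ]))
```

play_rows(moves=[[0.08,-0.08,0,0,0,0],[0.16,-0.16,0,0,0,0],[0.23,-0.2,0,0,0,0],[0.29,-0.24,0,0,0,0],[0.33,-0.27,0,0,0,0]])

```text
time_s: 9.9
tool_pos: [0.4989, -0.0868, 0.0156]
eef_rot: [[0.995, -0.096, -0.0], [-0.096, -0.995, -0.001], [0.0, 0.001, -1.0]]
contact_force: [-2.4, -0.2, 0.4]
gripper_width: 0.0004
grip_force: 1.0
```

```bash
python3 - <<'E'
from h import *
from bench import robot,eyes
d=eyes.snapshot("wrist"); 
for x in holes(d): print(x)
E
```

```text
((np.float64(272.57547169811323), np.float64(38.575471698113205)), np.int32(424), array([ 0.6031, -0.0776,  0.022 ]))
((np.float64(494.8677130044843), np.float64(37.64125560538117)), np.int32(446), array([ 0.5938, -0.1774,  0.022 ]))
((np.float64(278.71875), np.float64(209.46875)), np.int32(288), array([ 0.5233, -0.0702,  0.022 ]))
((np.float64(473.687074829932), np.float64(208.78231292517006)), np.int32(294), array([ 0.5139, -0.1699,  0.022 ]))
```

play_rows(moves=[[-0.4,0,0,0,0,0],[-0.4,1.5,0,0,0,0],[-0.4,3.1,0,0,0,0],[-0.2,3.1,0,0,0,0],[-0.1,3.1,0,0,0,0],[-0.05,3.1,0,0,0,0],[0.0,3.1,0,0,0,0],[0.0,3.1,0,0,0,0]])

```text
time_s: 10.95
tool_pos: [0.496, -0.1176, 0.0156]
eef_rot: [[0.995, -0.096, 0.0], [-0.096, -0.995, -0.001], [0.0, 0.001, -1.0]]
contact_force: [0.3, 1.1, 1.2]
gripper_width: 0.0004
grip_force: 0.0
```

play_rows(moves=[[0.04,0,0,0,0,0],[0.08,0,0,0,0,0]])

```text
time_s: 11.2
tool_pos: [0.4961, -0.1176, 0.0155]
eef_rot: [[0.995, -0.096, -0.001], [-0.096, -0.995, -0.001], [-0.001, 0.001, -1.0]]
contact_force: [-3.7, 0.8, 2.8]
gripper_width: 0.0004
grip_force: 1.9
```

play_rows(moves=[[0.04,0,0,0,0,0],[0.04,0,0,0,0,0]])

```text
time_s: 11.45
tool_pos: [0.497, -0.1178, 0.0155]
eef_rot: [[0.995, -0.096, -0.0], [-0.096, -0.995, -0.001], [-0.0, 0.001, -1.0]]
contact_force: [-3.3, 0.6, -0.1]
gripper_width: 0.0005
grip_force: 1.4
```

play_rows(moves=[[0.04,0,0,0,0,0],[0.04,0,0,0,0,0]])

```text
time_s: 11.7
tool_pos: [0.4976, -0.1179, 0.0155]
eef_rot: [[0.995, -0.096, 0.0], [-0.096, -0.995, -0.001], [0.0, 0.001, -1.0]]
contact_force: [-2.0, 0.8, -1.1]
gripper_width: 0.0008
grip_force: 1.0
```

play_rows(moves=[[0.05,0,0,0,0,0],[0.1,0,0,0,0,0]])

```text
time_s: 11.95
tool_pos: [0.4983, -0.118, 0.0155]
eef_rot: [[0.995, -0.096, -0.001], [-0.096, -0.995, -0.001], [-0.0, 0.001, -1.0]]
contact_force: [-4.9, 0.0, 1.2]
gripper_width: 0.0006
grip_force: 2.4
```

play_rows(moves=[[0.05,0,0,0,0,0],[0.08,0,0,0,0,0]])

```text
time_s: 12.2
tool_pos: [0.4984, -0.1178, 0.0155]
eef_rot: [[0.995, -0.096, -0.002], [-0.096, -0.995, -0.0], [-0.002, 0.001, -1.0]]
contact_force: [-8.6, 0.5, 4.3]
gripper_width: 0.0007
grip_force: 3.9
```

play_rows(moves=[[0.04,0,0,0,0,0],[0.04,0,0,0,0,0]])

```text
time_s: 12.45
tool_pos: [0.4985, -0.1178, 0.0155]
eef_rot: [[0.995, -0.096, -0.003], [-0.096, -0.995, -0.0], [-0.003, 0.0, -1.0]]
contact_force: [-8.3, 1.8, 5.2]
gripper_width: 0.0006
grip_force: 4.4
```

play_rows(moves=[[0.03,0,0,0,0,0],[0.03,0,0,0,0,0],[0.03,0,0,0,0,0],[0.03,0,0,0,0,0]])

```text
time_s: 12.95
tool_pos: [0.4985, -0.1178, 0.0155]
eef_rot: [[0.995, -0.096, -0.003], [-0.096, -0.995, -0.0], [-0.003, 0.0, -1.0]]
contact_force: [-10.5, 1.4, 7.0]
gripper_width: 0.0001
grip_force: 5.1
```

play_rows(moves=[[0,0,0,0,0,0],[0,0,0,0,0,0],[0,0,0,0,0,0],[0,0,0,0,0,0],[0,0,0,0,0,0],[0,0,0,0,0,0],[0,0,0,0,0,0],[0,0,0,0,0,0]])

```text
time_s: 13.95
tool_pos: [0.4985, -0.1178, 0.0155]
eef_rot: [[0.995, -0.096, -0.003], [-0.096, -0.995, -0.0], [-0.003, 0.0, -1.0]]
contact_force: [-9.7, 0.8, 7.3]
gripper_width: 0.0003
grip_force: 5.1
```

```bash
python3 - <<'E'
from h import *
from bench import robot,eyes
print(robot.observe()["contact_force"])
d=eyes.snapshot("wrist"); 
for x in holes(d): print(x)
E
```

```text
[-9.6822  0.8451  7.3291]
((np.float64(204.29119638826185), np.float64(38.693002257336346)), np.int32(443), array([ 0.6056, -0.078 ,  0.022 ]))
((np.float64(427.0873563218391), np.float64(38.43908045977012)), np.int32(435), array([ 0.596 , -0.1777,  0.022 ]))
((np.float64(218.4742268041237), np.float64(209.7422680412371)), np.int32(291), array([ 0.5258, -0.0704,  0.022 ]))
((np.float64(413.372), np.float64(210.112)), np.int32(250), array([ 0.5159, -0.17  ,  0.022 ]))
```

play_rows(moves=[[0.01,0,-0.02,0,0,0],[0.01,0,-0.02,0,0,0],[0.01,0,-0.02,0,0,0],[0.01,0,-0.02,0,0,0],[0.01,0,-0.02,0,0,0],[0.01,0,-0.02,0,0,0],[0.01,0,-0.02,0,0,0],[0.01,0,-0.02,0,0,0]])

```text
time_s: 15.0
tool_pos: [0.4986, -0.1177, 0.0155]
eef_rot: [[0.995, -0.096, -0.003], [-0.096, -0.995, 0.0], [-0.003, 0.0, -1.0]]
contact_force: [-9.7, 2.0, 4.1]
gripper_width: 0.0004
grip_force: 4.6
```

play_rows(moves=[[-0.7,0,0,0,0,0],[-1.2,0,-1.5,0,0,0],[-0.5,3,-4,0,0,0],[2,6.5,-4,0,0,0],[5.3,10,-4,0,0,0],[5.3,10,-2,0,0,0],[5.3,10,-0.5,0,0,0],[5.3,10,0,0,0,0]])

```text
time_s: 16.0
tool_pos: [0.5423, -0.2217, 0.015]
eef_rot: [[0.995, -0.095, -0.002], [-0.095, -0.995, 0.0], [-0.002, 0.0, -1.0]]
contact_force: [0.6, -0.5, 0.3]
gripper_width: 0.0004
grip_force: 0.0
```

play_rows(moves=[[0,-0.3,0,0,0,0],[0,-0.6,0,0,0,0],[0,-0.9,0,0,0,0],[0,-1.2,0,0,0,0],[0,-1.5,0,0,0,0],[0,-1.8,0,0,0,0]])

```text
time_s: 16.75
tool_pos: [0.545, -0.2047, 0.0159]
eef_rot: [[0.995, -0.096, 0.0], [-0.096, -0.995, -0.001], [0.0, 0.001, -1.0]]
contact_force: [0.5, 0.2, -0.7]
gripper_width: 0.0006
grip_force: 0.0
```

play_rows(moves=[[0,-0.3,0,0,0,0],[0,-0.6,0,0,0,0],[0,-0.9,0,0,0,0],[0,-1.2,0,0,0,0],[0,-1.5,0,0,0,0],[0.01,-1.8,0,0,0,0],[0.01,-2.1,0,0,0,0],[0.01,-2.4,0,0,0,0]])

```text
time_s: 17.75
tool_pos: [0.5474, -0.1809, 0.0159]
eef_rot: [[0.995, -0.096, 0.0], [-0.096, -0.995, -0.001], [0.0, 0.001, -1.0]]
contact_force: [-1.5, -4.0, 0.9]
gripper_width: 0.0008
grip_force: 1.8
```

```bash
cat >> h.py <<'E'
def pose(d,lo=.40,L0=(.6172,.0493)):
    u=np.array([np.cos(np.radians(84.4)),np.sin(np.radians(84.4))])
    h=np.array([x[2][:2] for x in holes(d) if x[2][0]>lo])
    c=h.mean(0); print("holes\n",h, "centre",c)
    for i in range(len(h)):
        for j in range(len(h)):
            v=h[i]-h[j]
            if v[1]>.08: print("yaw",np.degrees(np.arctan2(v[1],v[0])),np.hypot(*v))
    print("dist to line mm", ((np.array(L0)-c)@u-.065)*1000, "n", c@np.array([u[1],-u[0]])*1000)
E
python3 - <<'E'
from h import *
from bench import robot,eyes
print(robot.observe()["contact_force"])
d=eyes.snapshot("wrist"); pose(d)
E
```

```text
[-1.4981 -3.9753  0.9131]
holes
 [[ 0.6076 -0.0606]
 [ 0.5977 -0.1602]] centre [ 0.6026 -0.1104]
yaw 84.31569638822113 0.10008964738629368
dist to line mm 95.31872752086926 n 610.5255825911146
```

play_rows(moves=[[0,-0.4,0,0,0,0],[0,-0.8,0,0,0,0],[0,-1.2,0,0,0,0],[0,-1.6,0,0,0,0],[0,-2.0,0,0,0,0],[0,-2.4,0,0,0,0],[0.01,-2.8,0,0,0,0],[0.01,-3.2,0,0,0,0]])

```text
time_s: 18.8
tool_pos: [0.5506, -0.1489, 0.0159]
eef_rot: [[0.995, -0.096, 0.0], [-0.096, -0.995, -0.001], [0.0, 0.001, -1.0]]
contact_force: [-1.6, -3.9, 1.9]
gripper_width: 0.0006
grip_force: 2.3
```

play_rows(moves=[[0,-0.4,0,0,0,0],[0,-0.8,0,0,0,0],[0,-1.2,0,0,0,0],[0,-1.6,0,0,0,0],[0,-2.0,0,0,0,0],[0,-2.4,0,0,0,0],[0.01,-2.8,0,0,0,0],[0.01,-3.2,0,0,0,0]])

```text
time_s: 19.8
tool_pos: [0.5537, -0.1171, 0.0158]
eef_rot: [[0.995, -0.096, -0.0], [-0.096, -0.995, -0.001], [0.0, 0.001, -1.0]]
contact_force: [-1.7, -5.3, 3.5]
gripper_width: 0.0003
grip_force: 2.7
```

```bash
python3 - <<'E'
from h import *
from bench import robot,eyes
d=eyes.snapshot("wrist"); pose(d); np.savez("w3.npz",**d)
cv2.imwrite("pics/w3.png",d["image"][:,:,::-1])
E
```

```text
holes
 [[ 0.6138  0.0032]
 [ 0.604  -0.0965]] centre [ 0.6089 -0.0466]
yaw 84.35516664794432 0.10013737847264483
dist to line mm 31.30182794578788 n 610.5354471848215
```

View pics/w3.png

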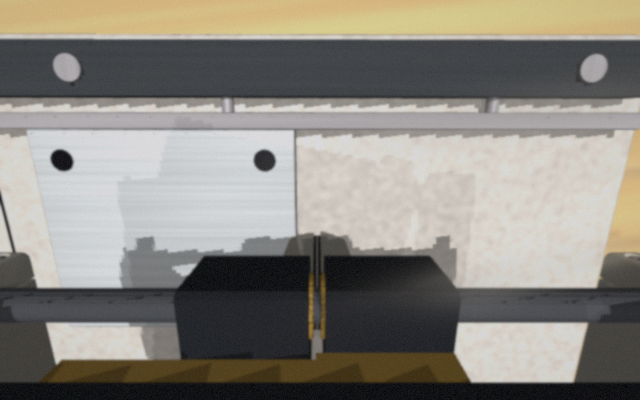

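The plate lies flush along the strip (row 130), with the line at the left edge near (5,220). I'll push on 26 mm, then measure finely.

play_rows(moves=[[0,-0.4,0,0,0,0],[0,-0.8,0,0,0,0],[0,-1.2,0,0,0,0],[0,-1.6,0,0,0,0],[0,-2.0,0,0,0,0],[0,-2.3,0,0,0,0],[0.01,-2.5,0,0,0,0],[0.01,-2.6,0,0,0,0]])

```text
time_s: 20.85
tool_pos: [0.5563, -0.0914, 0.0158]
eef_rot: [[0.995, -0.096, -0.0], [-0.096, -0.995, -0.001], [-0.0, 0.001, -1.0]]
contact_force: [-2.3, -5.4, 4.3]
gripper_width: 0.0002
grip_force: 3.1
```

play_rows(moves=[[0,0.8,0,0,0,0],[0,1.2,-3,0,0,0],[-1.5,-1,-8,0,0,0],[-4,-5,-12,0,0,0],[-6,-8,-14,0,0,0],[-6,-8,-14,0,0,0],[-6,-8,-14,0,0,0]])

```text
time_s: 21.72
tool_pos: [0.5045, -0.0062, 0.1553]
eef_rot: [[0.995, -0.096, -0.0], [-0.096, -0.995, -0.001], [0.0, 0.001, -1.0]]
contact_force: [0.1, 0.7, -0.2]
gripper_width: 0.0006
grip_force: 0.0
```

```bash
python3 - <<'E'
from h import *
from bench import robot,eyes
s=robot.observe(); print(s["tool_pos"],s["eef_rot"])
d=eyes.snapshot("wrist"); pose(d); np.savez("w4.npz",**d)
cv2.imwrite("pics/w4.png",d["image"][:,:,::-1])
E
```

```text
[ 0.5045 -0.0062  0.1553] [[ 0.9954 -0.096  -0.0001]
 [-0.096  -0.9954 -0.0008]
 [ 0.      0.0008 -1.    ]]
holes
 [[ 0.6162  0.0286]
 [ 0.6064 -0.0708]
 [ 0.585   0.2452]
 [ 0.5365  0.0366]] centre [0.586  0.0599]
yaw 84.39434933621402 0.09993970855737483
yaw 98.19276671323618 0.2188149828320975
yaw 93.87728046529972 0.31676861059710615
yaw 76.91924150908741 0.21414414667218393
yaw 123.03862132152693 0.12818277932637523
dist to line mm -72.50947443568062 n 577.4015152719322
```

View pics/w4.png

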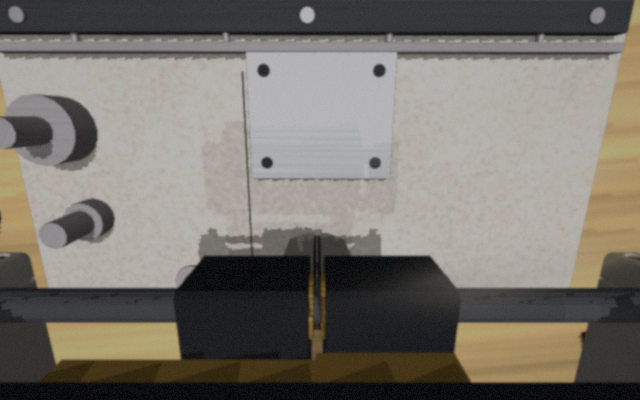

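The wrist view shows the line running (243,72) to (251,250) and the plate's leading edge (247,53) to (254,177), a few mm short. The plate is flush to the strip. I'll take a sub-pixel measurement.

```bash
cat >> h.py <<'E'
def gap(d,r0=75,r1=225,p0=(243,72),p1=(251,250),w=4):
    g=cv2.cvtColor(d["image"],cv2.COLOR_RGB2GRAY).astype(float); pts=[]
    for r in range(r0,r1):
        xc=p0[0]+(p1[0]-p0[0])*(r-p0[1])/(p1[1]-p0[1]); xs=np.arange(round(xc)-w,round(xc)+w)
        v=np.clip(np.median(g[r,xs])-g[r,xs],0,None); v[v<15]=0
        if v.sum()>25: pts.append((xs@v/v.sum(),r))
    P=ray(d,pts,.01)[:,:2]; u=np.array([np.cos(np.radians(84.4)),np.sin(np.radians(84.4))])
    vx,vy,x0,y0=cv2.fitLine(P.astype(np.float32),cv2.DIST_HUBER,0,.0005,.0001).ravel()
    h=sorted([x[2][:2] for x in holes(d) if .45<x[2][0]<.66 and x[2][1]<.15],key=lambda p:-(p@u))
    print(len(P),"line dir",np.degrees(np.arctan2(vy,vx)),"holes u",[round(float(p@u)*1000,1) for p in h])
    lead=(np.mean([p@u for p in h[:2]])+.015)
    if len(h)==4: lead=np.mean([p@u for p in h])+.065; print("yaw",[np.degrees(np.arctan2(*(a-b)[::-1])) for a in h[:2] for b in h[2:]],"n",[round(float(p@[u[1],-u[0]])*1000,1) for p in h])
    print("gap mm",((np.array([x0,y0])@u)-lead)*1000, "line u residual", np.ptp(P@u)*1000)
E
python3 - <<'E'
from h import *
d=np.load("w4.npz"); d={k:d[k] for k in d}; gap(d)
g=cv2.cvtColor(d["image"],cv2.COLOR_RGB2GRAY)
for r in(90,130,170): print(r,g[r,236:262])
o=holes(d); print([(x[0],x[1]) for x in o])
E
```

```text
150 line dir -5.6660986 holes u [88.8, 88.6, -11.3]
gap mm 6.059565404831782 line u residual 0.6429216544118072
90 [177 176 178 176 177 162 130 112 135 163 167 167 171 179 180 178 181 181
 180 180 182 177 179 182 180 181]
130 [170 170 169 163 168 165 166 150 122 101 125 152 159 158 166 169 172 176
 176 176 175 176 177 177 175 176]
170 [159 161 161 159 158 163 165 163 165 157 133 108 121 146 156 155 167 176
 179 178 178 176 178 179 176 174]
[((np.float64(263.1868131868132), np.float64(69.96703296703296)), np.int32(91)), ((np.float64(378.73333333333335), np.float64(70.06666666666666)), np.int32(90)), ((np.float64(30.664356435643565), np.float64(131.51188118811882)), np.int32(1010)), ((np.float64(266.56164383561645), np.float64(162.35616438356163)), np.int32(73))]
```

play_rows(moves=[[2,3.5,2,0,0,0],[4,6.5,5,0,0,0],[6,9.2,8.5,0,0,0],[6,9.2,12,0,0,0],[6,9.2,13.6,0,0,0],[6,9.1,14,0,0,0],[6,8.6,14,0,0,0],[6,8.2,14,0,0,0]])

```text
time_s: 22.78
tool_pos: [0.5568, -0.093, 0.0169]
eef_rot: [[0.995, -0.096, 0.002], [-0.096, -0.995, -0.001], [0.002, 0.001, -1.0]]
contact_force: [-0.1, -1.0, 0.1]
gripper_width: 0.0007
grip_force: 0.0
```

play_rows(moves=[[0,-0.2,0,0,0,0],[0,-0.35,0,0,0,0],[0,-0.5,0,0,0,0],[0,-0.6,0,0,0,0],[0,-0.7,0,0,0,0],[0,-0.7,0,0,0,0]])

```text
time_s: 23.52
tool_pos: [0.5572, -0.0869, 0.0163]
eef_rot: [[0.995, -0.096, 0.001], [-0.096, -0.995, -0.002], [0.001, 0.001, -1.0]]
contact_force: [-1.4, -5.2, 5.0]
gripper_width: 0.0005
grip_force: 3.8
```

play_rows(moves=[[0,0.8,0,0,0,0],[0,1.2,-3,0,0,0],[-1.5,-1,-7,0,0,0],[-3.5,-6,-9,0,0,0],[-5.5,-11,-9,0,0,0],[-6,-13.5,-9,0,0,0],[-6,-13.5,-9,0,0,0],[-6,-13.5,-9,0,0,0]])

```text
time_s: 24.52
tool_pos: [0.5102, 0.0531, 0.1055]
eef_rot: [[0.995, -0.096, -0.0], [-0.096, -0.995, -0.001], [-0.0, 0.001, -1.0]]
contact_force: [0.2, 0.1, 0.4]
gripper_width: 0.0
grip_force: 0.0
```

```bash
sed -i 's/if 60<a/if 40<a/' h.py; python3 - <<'E'
from h import *
from bench import robot,eyes
s=robot.observe(); print(s["tool_pos"])
d=eyes.snapshot("wrist"); np.savez("w5.npz",**d)
print([(x[0],x[1],x[2]) for x in holes(d)])
cv2.imwrite("pics/w5.png",d["image"][:300,:,::-1])
E
```

```text
[0.5102 0.0531 0.1055]
[((np.float64(329.63235294117646), np.float64(60.169117647058826)), np.int32(136), array([0.6166, 0.0326, 0.022 ])), ((np.float64(469.3421052631579), np.float64(60.32236842105263)), np.int32(152), array([ 0.6067, -0.067 ,  0.022 ])), ((np.float64(328.5238095238095), np.float64(171.0857142857143)), np.int32(105), array([0.5368, 0.0405, 0.022 ])), ((np.float64(456.95283018867923), np.float64(171.16037735849056)), np.int32(106), array([ 0.527 , -0.0591,  0.022 ]))]
```

View pics/w5.png

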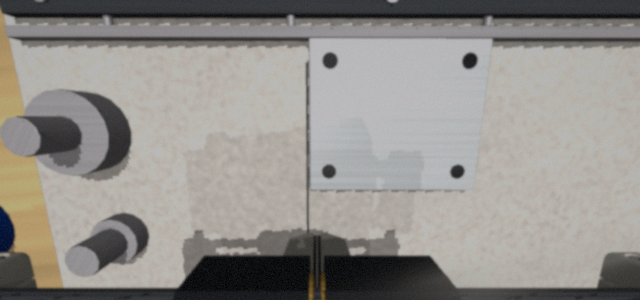

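The plate's leading edge is at column 310 and the line at about 307, so it is 1–2 mm short.

```bash
python3 - <<'E'
from h import *
d=np.load("w5.npz"); d={k:d[k] for k in d}; gap(d,196,232,(307,75),(307.5,225)); 
g=cv2.cvtColor(d["image"],cv2.COLOR_RGB2GRAY)
for r in(80,110,150,200): print(r,g[r,300:320])
E
```

```text
36 line dir -5.4481134 holes u [92.7, 92.6, -7.4, -7.4]
yaw [np.float64(84.36596515718519), np.float64(123.04576129932828), np.float64(45.696647701354536), np.float64(84.36694127917366)] n [530.3, 610.4, 530.3, 610.4]
gap mm 2.206610200501058 line u residual 0.48747230078421966
80 [182 182 183 185 175 148 113 106 135 154 171 183 183 185 185 185 184 183
 183 183]
110 [184 181 185 184 181 164 120 109 134 149 169 183 184 185 184 188 185 183
 185 184]
150 [175 175 172 168 165 153 117  85  89 119 151 173 181 180 179 180 179 181
 180 179]
200 [174 176 176 174 174 165 139 108 119 153 170 171 170 166 167 168 168 169
 171 172]
```

play_rows(moves=[[0.5,3.5,0,0,0,0],[2.5,8,0.5,0,0,0],[4.5,12,2.5,0,0,0],[6,14.7,5.5,0,0,0],[6,14.7,8,0,0,0],[6,14.6,8.9,0,0,0],[6,14.2,9,0,0,0],[6,13.8,9,0,0,0]])

```text
time_s: 25.58
tool_pos: [0.5571, -0.0891, 0.0167]
eef_rot: [[0.995, -0.096, 0.001], [-0.096, -0.995, -0.001], [0.001, 0.001, -1.0]]
contact_force: [0.5, 0.8, 0.7]
gripper_width: 0.0007
grip_force: 0.0
```

play_rows(moves=[[0,-0.1,0,0,0,0],[0,-0.2,0,0,0,0],[0,-0.3,0,0,0,0],[0,-0.4,0,0,0,0],[0,-0.48,0,0,0,0],[0,-0.52,0,0,0,0],[0,-0.52,0,0,0,0]])

```text
time_s: 26.45
tool_pos: [0.5573, -0.0845, 0.0161]
eef_rot: [[0.995, -0.096, 0.001], [-0.096, -0.995, -0.001], [0.001, 0.001, -1.0]]
contact_force: [-0.4, -5.2, 5.9]
gripper_width: 0.0004
grip_force: 3.6
```

play_rows(moves=[[0,0.8,0,0,0,0],[0,1.2,-3,0,0,0],[-1.5,-1,-7,0,0,0],[-3.5,-6,-9,0,0,0],[-5.5,-11,-9,0,0,0],[-6,-13.5,-9,0,0,0],[-6,-13.5,-9,0,0,0],[-6,-13.5,-9,0,0,0]])

```text
time_s: 27.45
tool_pos: [0.5103, 0.0553, 0.1055]
eef_rot: [[0.995, -0.096, -0.0], [-0.096, -0.995, -0.001], [-0.0, 0.001, -1.0]]
contact_force: [-0.2, -0.3, -0.4]
gripper_width: 0.0005
grip_force: 0.0
```

```bash
python3 - <<'E'
from h import *
from bench import robot,eyes
s=robot.observe(); print(s["tool_pos"])
d=eyes.snapshot("wrist"); np.savez("w6.npz",**d)
gap(d,196,230,(307,75),(307.5,225))
g=cv2.cvtColor(d["image"],cv2.COLOR_RGB2GRAY)
for r in(80,110,150,200,220): print(r,g[r,300:320])
E
```

```text
[0.5103 0.0553 0.1055]
34 line dir -5.849299 holes u [95.3, 95.2, -4.8, -4.9]
yaw [np.float64(84.34257784448111), np.float64(123.02174238456486), np.float64(45.66066401255089), np.float64(84.33181642347273)] n [530.3, 610.4, 530.2, 610.3]
gap mm -0.10126674003620162 line u residual 0.49026574106486587
80 [182 180 180 183 180 174 154 131 127 154 175 182 182 187 186 185 184 185
 184 186]
110 [182 180 183 183 185 181 173 148 133 150 173 184 186 186 188 186 186 186
 187 184]
150 [175 176 174 176 172 172 169 158 148 150 167 178 180 182 180 180 179 179
 181 177]
200 [173 173 171 172 175 175 174 175 159 127 105 132 159 169 173 169 169 167
 168 166]
220 [172 173 173 174 178 173 173 173 155 122 103 124 156 167 172 169 172 172
 171 168]
```

The gap is −0.1 mm and the plate is flush, so it is placed. Now the weight.

```bash
python3 - <<'E'
from h import *
from bench import robot
d=np.load("w6.npz"); d={k:d[k] for k in d}
h=np.array([x[2][:2] for x in holes(d) if .45<x[2][0]<.66 and x[2][1]<.15]); print("plate",h.mean(0))
print("knob w5 top",ray(np.load("w5.npz"),[(21,135)],.076), "w4 disc centre top", ray(np.load("w4.npz"),[(39,130)],.04))
t=np.load("top1.npz")
s=robot.observe(); print("above weight row",row(s,(.587,.2225,.13),-5.5), s["joint_pos"])
E
```

```text
plate [ 0.572  -0.0107]
knob w5 top [[0.5851 0.2211 0.076 ]] w4 disc centre top [[0.5848 0.2222 0.04  ]]
above weight row [  6.0024 -17.4048  -2.4721   0.001    0.0002  -0.001 ] [  0.9897  25.092  105.7306  -0.0713  49.1941  96.5964]
```

play_rows(moves=[[0,-3,-2,0,0,0],[0,-7,-3.5,0,0,0],[0,-11,-3.5,0,0,0],[0,-15,-3.5,0,0,0],[-0.2,-17.2,-3.5,0,0,0],[-0.2,-17.2,-3.5,0,0,0],[-0.2,-17.2,-3.5,0,0,0]], grip=0.1)

```text
time_s: 28.38
tool_pos: [0.5248, 0.2262, 0.1403]
eef_rot: [[0.995, -0.097, -0.0], [-0.097, -0.995, -0.001], [-0.0, 0.001, -1.0]]
contact_force: [-0.0, 0.2, -0.2]
gripper_width: 0.0417
grip_force: 0.0
```

```bash
python3 - <<'E'
from h import *
from bench import robot,eyes
s=robot.observe(); print(s["tool_pos"],s["gripper_width"])
d=eyes.snapshot("wrist"); np.savez("w7.npz",**d)
z=d["range_z"]; r=(np.dstack(np.meshgrid(np.arange(640),np.arange(400))).reshape(-1,2))
P=(np.c_[r,np.ones(len(r))]@np.linalg.inv(d["intrinsics"]).T*z.reshape(-1,1))@d["rotation"].T+d["eye"]
near=np.hypot(P[:,0]-.585,P[:,1]-.2215)<.045
m=near&(P[:,2]>.070)&(P[:,2]<.082); print("knob top",m.sum(),P[m].min(0),P[m].max(0),(P[m].min(0)+P[m].max(0))/2,np.median(P[m],0))
m=near&(P[:,2]>.036)&(P[:,2]<.044); c,rad=cv2.minEnclosingCircle(P[m][:,:2].astype(np.float32)*1000);print("disc",c,rad,np.median(P[m][:,2]))
cv2.imwrite("pics/w7.png",d["image"][:300,:,::-1])
E
```

```text
[0.5248 0.2262 0.1403] 0.04167201796511945
knob top 907 [0.5727 0.211  0.0736] [0.5959 0.2342 0.0783] [0.5843 0.2226 0.0759] [0.5844 0.2225 0.076 ]
disc (584.1224975585938, 222.53555297851562) 29.85624885559082 0.040060070898570554
```

View pics/w7.png

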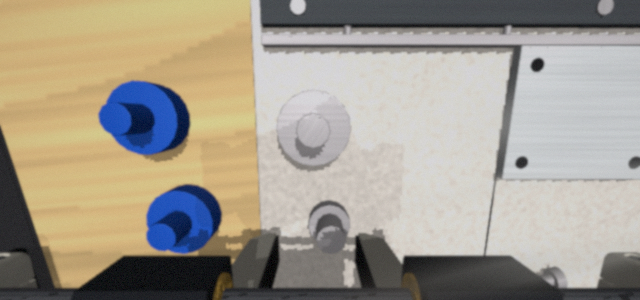

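The steel disc at (313,130) has a 30 mm radius, so it is the larger weight. It sits at (0.584, 0.2225). The small one is at (328,220) and the blue ones are off the board.

play_rows(moves=[[2,0,0,0,0,0],[4,-0.1,0,0,0,0],[6,-0.2,0,0,0,0],[6,-0.2,3,0,0,0],[6,-0.2,6,0,0,0],[6,-0.2,8.5,0,0,0],[6,-0.2,9.6,0,0,0],[6,-0.2,9.6,0,0,0]])

```text
time_s: 29.42
tool_pos: [0.5847, 0.2229, 0.0444]
eef_rot: [[0.995, -0.097, -0.001], [-0.097, -0.995, -0.001], [-0.0, 0.001, -1.0]]
contact_force: [-0.8, 1.0, 1.0]
gripper_width: 0.042
grip_force: 0.0
```

play_rows(moves=[[0,0,0,0,0,0],[0,0,0,0,0,0],[0,0,0,0,0,0],[0,0,0,0,0,0],[0,0,0,0,0,0],[0,0,0,0,0,0]], grip=1)

```text
time_s: 30.18
tool_pos: [0.5852, 0.2236, 0.0453]
eef_rot: [[0.995, -0.096, 0.001], [-0.096, -0.995, -0.001], [0.001, 0.001, -1.0]]
contact_force: [-1.0, -1.7, 6.7]
gripper_width: 0.0238
grip_force: 30.0
```

play_rows(moves=[[0,0,-0.5,0,0,0],[0,0,-1.5,0,0,0],[0,0,-3,0,0,0],[0,1,-4.5,0,0,0],[0.1,3,-5,0,0,0],[0.3,6,-5,0,0,0],[0.4,9,-5,0,0,0],[0.5,12,-5,0,0,0]])

```text
time_s: 31.18
tool_pos: [0.5777, 0.1014, 0.0947]
eef_rot: [[0.995, -0.097, -0.0], [-0.097, -0.995, -0.001], [-0.0, 0.001, -1.0]]
contact_force: [0.7, 0.9, -6.6]
gripper_width: 0.0233
grip_force: 30.0
```

play_rows(moves=[[0.1,3,0,0,0,0],[0.2,6,0,0,0,0],[0.35,8.5,0,0,0,0],[0.45,10.3,0,0,0,0],[0.5,11.2,0,0,0,0],[0.5,11.4,0,0,0,0],[0.5,11.4,0,0,0,0],[0.5,11.4,0,0,0,0]])

```text
time_s: 32.17
tool_pos: [0.5722, -0.0097, 0.0947]
eef_rot: [[0.995, -0.095, 0.0], [-0.095, -0.995, -0.001], [0.0, 0.001, -1.0]]
contact_force: [0.0, 0.5, -7.3]
gripper_width: 0.0232
grip_force: 30.0
```

```bash
python3 - <<'E'
from h import *
from bench import robot,eyes
s=robot.observe(); print(s["tool_pos"],s["contact_force"],s["gripper_width"],s["grip_force"])
d=eyes.snapshot("wrist"); np.savez("w8.npz",**d)
print([(x[0],x[1],x[2]) for x in holes(d)])
E
```

```text
[ 0.5722 -0.0097  0.0947] [ 0.0145  0.4557 -7.291 ] 0.02322542441257098 29.998403191566467
[((np.float64(249.23423423423424), np.float64(156.87387387387386)), np.int32(111), array([0.6169, 0.0352, 0.022 ]))]
```

play_rows(moves=[[0,0,0.8,0,0,0],[0,0,1.6,0,0,0],[0,0,2.3,0,0,0],[0,0,2.8,0,0,0],[0,0,3.2,0,0,0],[0,0,3.4,0,0,0],[0,0,3.5,0,0,0],[0,0,3.55,0,0,0]])

```text
time_s: 33.22
tool_pos: [0.5723, -0.0104, 0.0593]
eef_rot: [[0.995, -0.096, 0.0], [-0.096, -0.995, -0.001], [0.0, 0.001, -1.0]]
contact_force: [-0.0, 0.2, -6.3]
gripper_width: 0.0234
grip_force: 30.0
```

play_rows(moves=[[0,0,0.04,0,0,0],[0,0,0.08,0,0,0],[0,0,0.11,0,0,0],[0,0,0.14,0,0,0],[0,0,0.14,0,0,0]])

```text
time_s: 33.85
tool_pos: [0.5722, -0.0103, 0.0578]
eef_rot: [[0.995, -0.096, 0.0], [-0.096, -0.995, -0.001], [0.0, 0.001, -1.0]]
contact_force: [0.8, -1.1, -7.0]
gripper_width: 0.0235
grip_force: 30.0
```

play_rows(moves=[[0,0,0.02,0,0,0],[0,0,0.04,0,0,0],[0,0,0.06,0,0,0],[0,0,0.06,0,0,0]])

```text
time_s: 34.35
tool_pos: [0.5722, -0.0104, 0.0574]
eef_rot: [[0.995, -0.096, 0.0], [-0.096, -0.995, -0.001], [0.0, 0.001, -1.0]]
contact_force: [-1.4, 0.0, -3.5]
gripper_width: 0.0235
grip_force: 30.0
```

play_rows(moves=[[0,0,0.02,0,0,0],[0,0,0.04,0,0,0],[0,0,0.04,0,0,0]])

```text
time_s: 34.72
tool_pos: [0.5723, -0.0104, 0.0574]
eef_rot: [[0.995, -0.096, 0.0], [-0.096, -0.995, -0.001], [0.0, 0.001, -1.0]]
contact_force: [-4.6, -0.2, 5.8]
gripper_width: 0.0234
grip_force: 30.0
```

play_rows(moves=[[0,0,-0.03,0,0,0],[0,0,-0.03,0,0,0]])

```text
time_s: 34.98
tool_pos: [0.5723, -0.0104, 0.0574]
eef_rot: [[0.995, -0.096, 0.0], [-0.096, -0.995, -0.001], [0.0, 0.001, -1.0]]
contact_force: [-4.5, -0.7, 4.6]
gripper_width: 0.0234
grip_force: 30.0
```

play_rows(moves=[[0,0,0,0,0,0],[0,0,0,0,0,0],[0,0,0,0,0,0],[0,0,0,0,0,0]], grip=0)

```text
time_s: 35.48
tool_pos: [0.5723, -0.0103, 0.0571]
eef_rot: [[0.995, -0.096, 0.0], [-0.096, -0.995, -0.001], [0.0, 0.001, -1.0]]
contact_force: [-0.1, -1.0, -0.3]
gripper_width: 0.0467
grip_force: 0.0
```

play_rows(moves=[[0,0,-1,0,0,0],[0,0,-3,0,0,0],[0,0,-6,0,0,0],[-3,0,-8,0,0,0],[-7,0,-9,0,0,0],[-9,0,-9,0,0,0],[-9,0,-9,0,0,0],[-9,0,-9,0,0,0]])

```text
time_s: 36.48
tool_pos: [0.4836, -0.0017, 0.1476]
eef_rot: [[0.995, -0.096, 0.001], [-0.096, -0.995, -0.001], [0.001, 0.001, -1.0]]
contact_force: [1.0, -0.7, -0.3]
gripper_width: 0.0466
grip_force: 0.0
```

```bash
python3 - <<'E'
from h import *
from bench import robot,eyes
s=robot.observe(); print(s["time_s"],s["tool_pos"],s["contact_force"],s["gripper_width"])
d=eyes.snapshot("wrist"); np.savez("w9.npz",**d)
gap(d,185,220,(319,100),(319,220),40)
z=d["range_z"]; r=(np.dstack(np.meshgrid(np.arange(640),np.arange(400))).reshape(-1,2))
P=(np.c_[r,np.ones(len(r))]@np.linalg.inv(d["intrinsics"]).T*z.reshape(-1,1))@d["rotation"].T+d["eye"]
m=(np.hypot(P[:,0]-.572,P[:,1]+.0107)<.03)&(P[:,2]>.08)&(P[:,2]<.095); print("knob top",m.sum(),np.median(P[m],0))
a=d["image"][:260,:,::-1]; t=eyes.snapshot("top")["image"][:,:,::-1]
cv2.imwrite("pics/end.png",np.vstack([a,cv2.resize(t[140:235,195:375],(640,338),interpolation=cv2.INTER_CUBIC)]))
E
```

```text
36.475 [ 0.4836 -0.0017  0.1476] [ 1.0483 -0.6592 -0.2518] 0.04663933012506932
1 line dir -8.107371 holes u [95.4, 95.2, -4.9]
gap mm -91.80943238219182 line u residual 0.0
knob top 1045 [ 0.5712 -0.0108  0.088 ]
```

View pics/end.png

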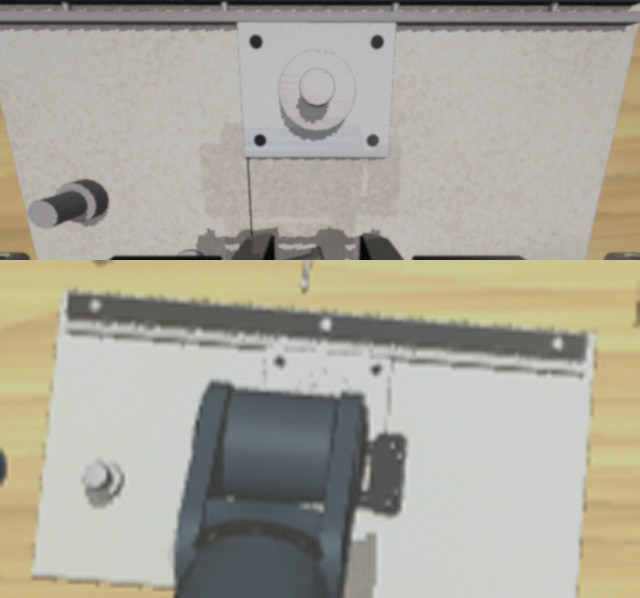

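The weight stands at the plate's middle (317,90), the plate is flush to the strip at row 22, and its leading edge meets the line at (249,157). The hole positions have not changed since the placing (u 95.3). The small weight is still in place and the gripper is clear, so I'm handing in.

```bash
python3 -c "
from bench import robot
print(robot.close_job())"
```

```text
the job is handed in; nothing more can be done
None
```

The job is handed in: the plate is flush on the strip with its leading edge within about 0.1 mm of the line, and the larger weight stands on its middle. One early push, with the plate still askew and a corner on the strip, briefly read about 21 N, so it may have passed the 15 N ramming limit; the later press held about 10 N for over a second.

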